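Close a leaning specimen jar: find the thread backwards, then screw the lid down

ROBOT

A 6-joint arm with a two-finger parallel gripper is mounted at the origin on a cart in front of the work surface, level with it; the furniture and walls round the work are solid. World frame = base frame: x ahead of the robot, y to its left, z up, the work surface at z = 0. Lengths are in m, angles in rad, forces in N, time in s.
With the tool pointing down it reaches from about 0.15 to 0.775 m from the base axis. Payload 6.1 kg.
Tool frame: the origin (TCP) lies midway between the tips of the shut fingers; the grasp point (between the pads) lies 19 mm behind it; z points along the fingers, y is the line along which they close (so a half turn about z gives the same grasp; the last joint's range is limited). The gripper opens to 85 mm and grips with 20 to 120 N. Pads are 22 mm wide; open, the fingers measure 114 mm over their backs; the gripper's body (76 mm by 85 mm) begins 54 mm behind the grasp point. The pads swing forward as they close: fully open they stand 13 mm farther back than shut.
Start: joints at [1.314, 0.126, -0.04, 1.405, 0, 1.571], TCP at [0.133, 0.508, 0.231] pointing down, gripper open.
Joint ranges: [-2.72, 2.72], [-0.95, 1.95], [-1.27, 1.35], [-1.78, 2.02], [-1.46, 1.47], [-3.14, 3.14]. Speed limits (rad/s): [2.39, 2.39, 3.01, 3.14, 3.14, 3.14].

INTERFACE

Orientations are given as [roll, pitch, yaw] about the fixed x, y, z axes, in that order (R = Rz(yaw) Ry(pitch) Rx(roll)).
In Python, from rig import arm gives the robot as it stands.
- The arm moves only by the tool apply_moves, never from a script. Its argument "plan" is a list of rows, each a list of 4 numbers: the shift along the world's x, y, z in units of 60 mm (1.0 is 60 mm), then the turn about the world's z in units of 8 degrees (1.0 is 8 degrees). In form: [[tx, ty, tz, spin], ...]. A call has 1 to 20 rows; each row is the pose to reach, as a shift and turn from the pose commanded when the call began; what a row does not reach only later rows make up. A row lasts 1/8 s, in which the tool goes at most 62.5 mm and 10.7 degrees, less where a joint would pass 70% of its speed; a pose out of reach is approached as far as the arm can. A call with a gripper value outside its range is refused whole. "grip" is the gripper's target within -1 to 1 (shut at 1, half-way at 0, fully open at -1), set as the call begins (left out, the last holds). The fingers move at their own pace and stop on an object; "force" is the grip in N (left out, the last holds). Time passes only in rows, so rows that repeat a pose let the fingers close. It gives the time, the measured TCP pose, the force, the opening and the grip force at its end, in the units of the state.
- arm.get_obs(): the state, without advancing time (a new reading comes with each control period).
- arm.camera(name): name is "scene" or "top" or "wrist"; returns (picture, depth): 400x640x3 uint8, red, green, blue; 400x640 float32, m along the optical axis (not along the pixel's ray), 0 where there is no reading.
- arm.camera_model(name): a dict with "vfov" (degrees; the focal length in pixels is half the picture's height over the tangent of half this angle, whatever the lens; pixels are square), "cx", "cy" (the principal point, pixels), "k1" (the pictures are not rectified: a ray, as slopes to the right and down, at radius r is drawn at 1 + k1 r^2 times it, then the intrinsics apply), "position" and "rotation" of the camera in the world. Camera axes: x right, y up, looking along -z (the intrinsics and any distortion apply to the point x, -y, -z); pixel columns grow to the right and rows downward; lengths in m; the calibration is good to about 2 mm. A picture is of the moment at which its call begins: read the wrist's pose just before it. camera_model takes no time and is no camera call; for the wrist camera it gives the pose at the moment of the call.
- arm.close_job(): hands the job in; it is judged then, once.
The state is a dict: "time": time; "joints": joint angles; "joint_velocities": joint speeds; "joint_torque": joint torques, N m; "tool_pos": TCP position; "eef_rot": TCP orientation; "wrist_force": force on the tool from outside, world axes, zero at the start; "ft_torque": the same for the moment, N m; "opening": finger opening in m; "gripper_force": force on a finger pad.
Only numpy, scipy, OpenCV 4.12 (cv2) and the standard library are available. Lean on these libraries where they do the work, as an engineer would, in place of code of your own. Each camera call takes 0.05 s, during which the arm holds its last target. There are 200 camera calls.

TASK

A tissue sample is waiting in the specimen jar that leans in the white angled block, but its red screw lid has only been laid on. Close the jar without crossing the thread: first turn the lid backwards (counter-clockwise, seen from above) until it drops into the thread, then screw it clockwise until it is fully down, and let go. Leave the two bottles, the carton and the roll of labels where they are.

Things in the scene. Friction and masses are not known exactly. Their poses are not given: they have to be found in the camera images.
- holder: White wedge block, 98 x 82 x 66 mm, fixed to the worktop. Origin under its middle. Its sloping face looks up and towards its -x side (roughly to the robot's right); the jar leans 30 degrees from vertical to that side, so its mouth looks up and to the right. Its rubber socket grips the jar, which turns in it only under more than 1.5 N m.
- jar: Clear jar. Origin: centre of its underside, inside the block; z: up the jar's axis, about which the lid turns. Body 52 mm in diameter, free of the block from z = 34 to 65 mm; neck 39 mm. Right-hand thread with four starts, at the -x, -y, +x and +y sides of this frame, going down 5.4 mm per quarter turn. Its turn in the socket varies.
- jar_mouth (a point): Centre of the jar's flat rim, at z = 86 mm in the jar's frame, on its axis; under the lid.
- jar_mark (a point): Small black mark on the jar just below its shoulder, 26 mm from the axis in the jar's +y direction (the robot's side), z = 59 mm: shows one thread start. At the start the lid's pointer is 14 to 50 degrees clockwise of it (seen from above the lid).
- lid_center (a point): Loose red ribbed lid, diameter 54 mm, 20 mm high, about 30 g: its centre, z up its axis. Four lugs inside, one under the pointer. Start: straight on the neck, lugs lying on the threads, centre 84 to 87 mm up the jar's z. Turned counter-clockwise it climbs 0.6 mm per 10 degrees; with the pointer 5 to 15 degrees past the mark it drops about 5 mm, to 82.4 mm, if not held up.
- lid_mark (a point): Outer end of the white pointer line on the lid, 27 mm from its axis towards its own +y, half-way up. Once dropped, the lid screws down clockwise with about 1 mm of play along the axis: after about 60 degrees it meets the rim (lid centre 78.8 mm up the jar's z), after about 80 degrees it is tight and turns no further.
- iodine_mid (a point): Bystander: brown bottle with black cap, 52 mm in diameter, 90 mm high; its centre, half-way up.
- saline_mid (a point): Bystander: small white bottle with blue cap, 45 mm in diameter, 80 mm high; its centre, half-way up.
- pads_mid (a point): Bystander: blue carton, 58 x 88 x 62 mm; its centre.
- roll_mid (a point): Bystander: white roll of labels lying flat, 64 mm in diameter, 32 mm high; its centre.
Things that resemble listed ones, but are neither listed nor needed, are in the scene too. What is meant by the part that bears lid_center is not pink or yellow, and is the larger of those in its own colour.

How it is judged:
By the outcome, as a careful person would: the job done as asked, in the order asked, and still so for the second after the job is handed in, with the robot touching nothing.
It also fails if it takes over 48 s, if anything falls off the work surface, if the arm or the gripper's body presses on something with over 40 N, if the wrist force passes 120 N, or if a joint passes its speed limit or range.

## Working session

There is one attempt and no reset: what is moved stays moved. The work goes in short steps, Python scripts to look and compute and a tool call to move; the robot and the scene stay as the last step left them, time stands still between calls to the robot, and variables do not carry over. Pictures are saved under pics/ and viewed, at most 10 in all, crops included, and the job is handed in when it is done.

Besides the shell and the picture viewer there is one more tool, called after "Call:" as name([rows], argument=value, ...), one row to a line, values as JSON. apply_moves: Moves the arm, as the interface text tells. Its arguments: {"type":"object","properties":{"plan":{"type":"array"},"grip":{"type":"number"},"force":{"type":"number"}},"required":["plan"]}

```bash
mkdir -p pics; ls
python3 - <<'E'
from rig import arm
import cv2
print(arm.get_obs())
for n in("scene","top","wrist"):
    m=arm.camera_model(n);print(n,m)
    p,d=arm.camera(n);cv2.imwrite(f"pics/{n}0.png",p[:,:,::-1])
E
```

```text
pics
{'time': 0.0, 'joints': array([ 1.31402912e+00,  1.26350105e-01, -4.06173830e-02,  1.40537814e+00,
        1.85868383e-05,  1.57082227e+00]), 'joint_velocities': array([-2.76897983e-05,  1.43296752e-03,  5.13072313e-04, -5.35749158e-04,
        6.37042877e-04,  8.53332811e-04]), 'joint_torque': array([-1.22184814e-03, -4.35914648e+01,  3.52924311e+01,  1.72050367e-02,
       -8.68418920e-05,  9.55800346e-06]), 'tool_pos': array([0.1332182 , 0.50739789, 0.23053985]), 'eef_rot': array([-3.14004335e+00, -1.85466164e-05,  2.88479948e+00]), 'wrist_force': array([-0.53757999, -0.18025166, -0.22571844]), 'ft_torque': array([-0.00869326,  0.00645288, -0.03015524]), 'gripper_force': 0.0, 'opening': 0.0855281683276323}
scene {'vfov': 45.93560095381259, 'cx': 324.09117270504817, 'cy': 196.36957847897875, 'k1': 0.018678828168171364, 'position': array([-0.05289015, -0.85532372,  0.54797178]), 'rotation': array([ 1.10973836,  0.01611592, -0.66091023])}
top {'vfov': 52.6555703861087, 'cx': 319.79149106122327, 'cy': 191.33885769626903, 'k1': -0.09821868460567838, 'position': array([ 0.36778522, -0.13999448,  1.18896903]), 'rotation': array([ 0.14583141,  0.02106203, -1.58608078])}
wrist {'vfov': 68.3906789209181, 'cx': 316.0320783949157, 'cy': 194.4833086790434, 'k1': -0.032244073838393825, 'position': array([0.05264502, 0.52855429, 0.37362271]), 'rotation': array([-3.28893566e-01,  1.04418965e-03,  1.31495707e+00])}
```

View pics/scene0.png

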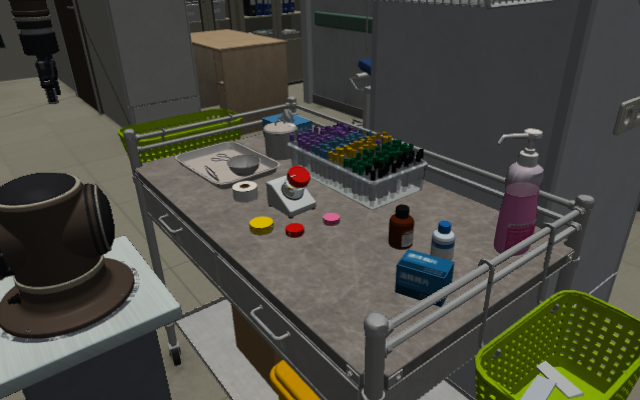

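View pics/top0.png

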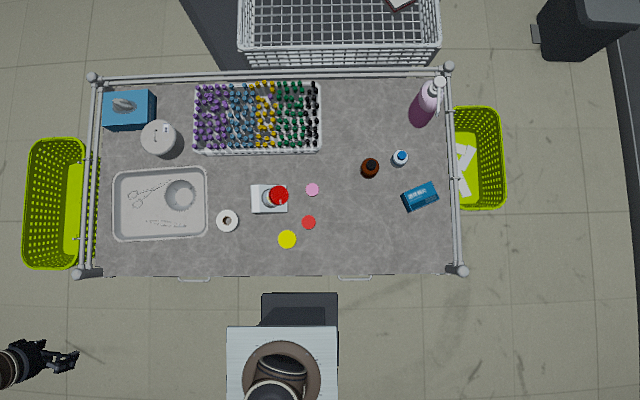

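The scene view shows the block with the tilted jar and red lid at about (298,177). The top view shows the lid at (279,195), with smaller red, pink and yellow discs as decoys. Next I'll get a coarse lid position.

```bash
cat > h.py <<'E'
import numpy as np,cv2
from rig import arm
from scipy.spatial.transform import Rotation as Ro
def rot(m):
    r=np.array(m["rotation"]);return r if r.shape==(3,3) else Ro.from_euler("xyz",r).as_matrix()
def rays(m,px):
    """unit-depth rays in world for Nx2 (col,row) pixels"""
    f=200/np.tan(np.radians(m["vfov"]/2));K=np.array([[f,0,m["cx"]],[0,f,m["cy"]],[0,0,1]])
    q=cv2.undistortPoints(np.float64(px).reshape(-1,1,2),K,np.array([m["k1"],0,0,0.]))[:,0]
    return np.c_[q[:,0],-q[:,1],-np.ones(len(q))]@rot(m).T
def cloud(m,d,px):
    z=d[px[:,1],px[:,0]];ok=z>0
    return m["position"]+rays(m,px[ok])*z[ok,None],px[ok]
def proj(m,P):
    f=200/np.tan(np.radians(m["vfov"]/2));c=(np.atleast_2d(P)-m["position"])@rot(m)
    s=np.c_[c[:,0]/-c[:,2],c[:,1]/c[:,2]];s=s*(1+m["k1"]*(s**2).sum(1,keepdims=True))
    return s*f+[m["cx"],m["cy"]]
def red(p):
    h=cv2.cvtColor(p,cv2.COLOR_RGB2HSV)
    return (((h[...,0]<7)|(h[...,0]>173))&(h[...,1]>150)&(h[...,2]>60)).astype(np.uint8)
def blobs(mask,amin=20):
    n,l,s,c=cv2.connectedComponentsWithStats(mask)
    return [(s[i,4],c[i],np.argwhere(l==i)[:,::-1]) for i in range(1,n) if s[i,4]>amin]
def shot(n):
    m=arm.camera_model(n);p,d=arm.camera(n);return m,p,d
E
python3 - <<'E'
from h import *
for n in("top","scene"):
    m,p,d=shot(n)
    for a,c,px in blobs(red(p)):
        P,_=cloud(m,d,px)
        if len(P): print(n,a,c.round(1),np.median(P,0).round(4),P.min(0).round(3),P.max(0).round(3))
E
```

```text
top 277 [278.2 194.6] [ 0.5212 -0.006   0.1057] [ 0.494 -0.03   0.003] [0.545 0.018 0.118]
top 144 [308.  221.8] [ 0.4513 -0.0824  0.0171] [ 0.433 -0.1    0.009] [ 0.472 -0.065  0.023]
scene 292 [298.8 174.1] [ 0.5193 -0.0118  0.1015] [ 0.493 -0.036 -0.001] [0.66  0.238 0.117]
scene 154 [294.1 227.7] [ 0.4506 -0.0852  0.0156] [ 0.431 -0.105 -0.   ] [ 0.472 -0.04   0.019]
```

Call:
apply_moves([
  [0.5,-1,0,1],
  [0.5,-1,0,1],
])

```text
time: 0.5
tool_pos: [0.164, 0.4453, 0.2314]
eef_rot: [-3.141, 0.0, 3.023]
wrist_force: [0.1, 0.1, 0.6]
opening: 0.0854
gripper_force: 0.0
```

Run:
```python
from h import *
o=arm.get_obs();print(o['time'],o['joints'].round(3),o['tool_pos'],o['eef_rot'])
```

```text
0.5 [ 1.218  0.031 -0.143  1.398 -0.     1.337] [0.1640061  0.44529053 0.23140864] [-3.14062371e+00  2.25483222e-04  3.02311832e+00]
```

Call:
apply_moves([
  [0.5,-0.8,0,1],
  [1,-1.6,0,2],
  [1.5,-2.4,0,3],
  [2,-3.2,0,4],
  [2.4,-4,0,5],
  [2.8,-4.8,0,6],
  [3.2,-5.6,-0.1,7],
  [3.6,-6.4,-0.1,8],
  [4,-7.2,-0.2,9],
  [4.4,-7.7,-0.2,10],
  [4.8,-8.1,-0.2,11],
  [4.8,-8.1,-0.2,12.1],
  [4.8,-8.1,-0.2,12.1],
  [4.8,-8.1,-0.2,12.1],
])

```text
time: 2.25
tool_pos: [0.4514, -0.0379, 0.2193]
eef_rot: [-3.141, 0.0, -1.571]
wrist_force: [0.5, -0.3, 0.3]
opening: 0.0853
gripper_force: 0.0
```

Run:
```python
from h import *
o=arm.get_obs();print(o['time'],o['joints'].round(3),o['tool_pos'],o['eef_rot'])
m,p,d=shot("wrist");cv2.imwrite("pics/w1.png",p[:,:,::-1]);np.savez("w1.npz",p=p,d=d,**m)
for a,c,px in blobs(red(p),100):
    P,_=cloud(m,d,px); print(a,c,np.median(P,0),P.min(0),P.max(0))
```

```text
2.25 [-0.084 -0.01  -0.211  1.37   0.    -1.654] [ 0.45135655 -0.03787576  0.21933604] [-3.14146809e+00  7.17362455e-05 -1.57144740e+00]
988 [317.16902834 128.13259109] [ 0.45012373 -0.08421332  0.01576345] [ 4.29867633e-01 -1.03285470e-01  1.24857003e-04] [ 0.47069232 -0.06318142  0.01816486]
2400 [246.42958333 216.99083333] [ 0.51776782 -0.00954599  0.10329193] [ 0.49108357 -0.03329187  0.08768909] [0.54510447 0.01644594 0.11734911]
```

View pics/w1.png

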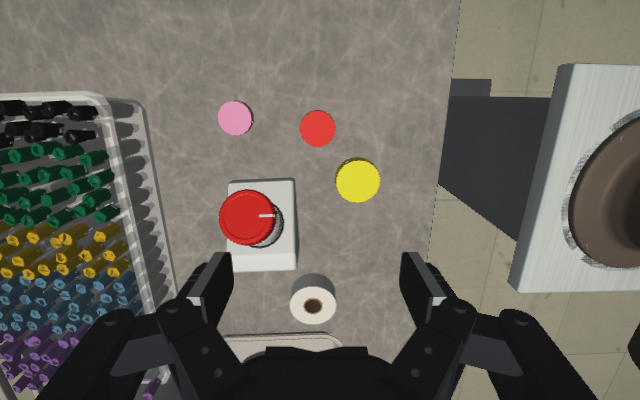

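The wrist picture shows the red lid at about (246,217), with its white pointer at (266,215) pointing towards the robot. Below it are the clear jar shoulder and the block. Next I'll fit the lid's face plane, the block's edges and the pointer, and zoom in for the mark.

Run:
```python
from h import *
z=np.load("w1.npz");p,d=z["p"],z["d"];m={k:z[k] for k in("vfov","cx","cy","k1","position","rotation")}
b=max(blobs(red(p)),key=lambda b:b[0]);P,px=cloud(m,d,b[2])
rng=np.random.default_rng(0);best=None
for _ in range(400):
    q=P[rng.choice(len(P),3,False)];n=np.cross(q[1]-q[0],q[2]-q[0]);n/=np.linalg.norm(n)+1e-12
    i=abs((P-q[0])@n)<.0012
    if best is None or i.sum()>best.sum():best=i
Q=P[best];c=Q.mean(0);n=np.linalg.svd(Q-c)[2][2];n*=np.sign(n[2])
print(len(P),len(Q),"n",n,"tilt",np.degrees(np.arccos(n[2])),"az",np.degrees(np.arctan2(n[1],n[0])))
# centre by circle fit in the plane
e=np.cross(n,[1,0,0]);e/=np.linalg.norm(e);f=np.cross(e,n)
uv=np.float32(np.c_[(Q-c)@e,(Q-c)@f]);hull=cv2.convexHull(uv)
(cc,r)=cv2.minEnclosingCircle(uv);top=c+cc[0]*e+cc[1]*f
print("top",top,"r",r,"centre",top-.01*n)
crop=p[170:290,190:320];cv2.imwrite("pics/c1.png",cv2.resize(crop[:,:,::-1],None,fx=4.6,fy=4.6,interpolation=cv2.INTER_CUBIC))
```

```text
2386 2025 n [ 0.02769613 -0.49949967  0.86587124] tilt 30.01766130549041 az -86.82632859231246
top [ 0.51817009 -0.01144789  0.10265687] r 0.027236448600888252 centre [ 0.51789312 -0.00645289  0.09399816]
```

View pics/c1.png

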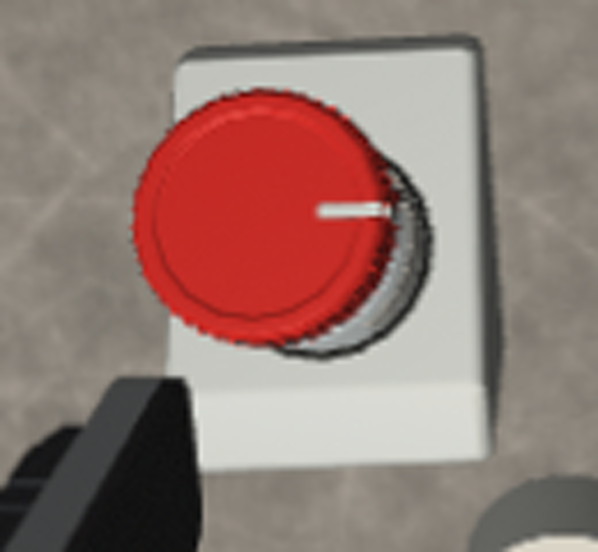

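The fit gives a lid centre of (0.518,-0.006,0.094) with a 30.0° tilt, which matches the given sizes. The crop shows the pointer tip at (390,210), but the mark is hidden. I'll move the camera lower, towards -x, to see the mark.

Call:
apply_moves([
  [-0.8,-0.3,-0.8,0],
  [-1.5,-0.5,-1.6,0],
  [-1.5,-0.5,-1.6,0],
  [-1.5,-0.5,-1.6,0],
])

```text
time: 2.8
tool_pos: [0.3616, -0.0681, 0.1238]
eef_rot: [-3.14, -0.0, -1.57]
wrist_force: [0.2, 0.3, -0.1]
opening: 0.0859
gripper_force: 0.0
```

Run:
```python
from h import *
o=arm.get_obs();print(o['time'],o['tool_pos'],o['eef_rot'])
m,p,d=shot("wrist");np.savez("w2.npz",p=p,d=d,**m)
q=proj(m,[.518,-.006,.094])[0];print(q);x,y=(int(v) for v in q)
crop=p[max(y-65,0):y+65,max(0,x-70):x+90];print(max(y-65,0),max(0,x-70));cv2.imwrite("pics/c2.png",cv2.resize(crop[:,:,::-1],None,fx=4.5,fy=4.5,interpolation=cv2.INTER_CUBIC))
```

```text
2.8 [ 0.36157422 -0.06810483  0.12383051] [-3.14023466e+00 -1.23315942e-04 -1.57011520e+00]
[102.04659371 305.73050782]
240 32
```

View pics/c2.png

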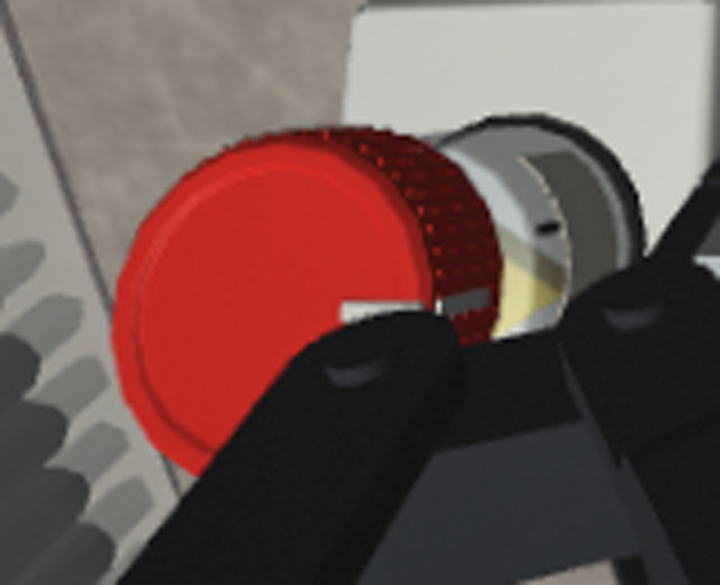

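The mark is at crop (547,227), and the pointer's side line runs from about (440,306) to (490,298). I'll compute their angles about the jar axis.

```bash
cat >> h.py <<'E'
A=np.array([.0277,-.4995,.8659]);A/=np.linalg.norm(A)
C0=np.array([.5179,-.0065,.0940])
E2=np.cross(A,[1.,0,0]);E2/=np.linalg.norm(E2);E1=np.cross(E2,A)   # E1 ~ +x, E2 ~ up/+y ; ccw angle from E1
def cyl(m,px,r):
    """ray -> nearest hit of cylinder about lid axis: (ccw angle deg, height above C0)"""
    D=rays(m,[px])[0];o=m["position"]-C0
    dp,op=D-D@A*A,o-o@A*A
    a,b,c=dp@dp,2*dp@op,op@op-r*r;t=(-b-np.sqrt(max(b*b-4*a*c,0)))/2/a
    X=o+t*D;return np.degrees(np.arctan2(X@E2,X@E1))%360,X@A
E
python3 - <<'E'
from h import *
z=np.load("w2.npz");m={k:z[k] for k in("vfov","cx","cy","k1","position","rotation")}
f=lambda u,v:(32+u/4.5-.4,240+v/4.5-.4)
print("mark",cyl(m,f(547,227),.026))
for q in((440,308),(465,302),(490,297)):print("ptr",cyl(m,f(*q),.027))
z=np.load("w1.npz");m={k:z[k] for k in("vfov","cx","cy","k1","position","rotation")}
print("ptr w1",cyl(m,(190+388/4.6,170+211/4.6),.027))
P,_=cloud(m,z["d"],np.array([[190+330//4.6,170+211//4.6],[190+370//4.6,170+211//4.6]]).astype(int))
for X in P:X=X-C0;print(np.degrees(np.arctan2(X@E2,X@E1))%360,X@A)
E
```

```text
mark (np.float64(199.05762977633157), np.float64(-0.023162107597998825))
ptr (np.float64(180.3608604997976), np.float64(0.008907847996510223))
ptr (np.float64(180.03359608666605), np.float64(0.0026757817580125203))
ptr (np.float64(179.3394491773521), np.float64(-0.003956680611177607))
ptr w1 (np.float64(179.1782045631192), np.float64(0.00830892566326884))
180.42929532865958 0.011236840267339053
180.04598659220693 0.011815596499574386
```

The mark is at 199° and the pointer at about 180°, so the drop should come after about 29° counter-clockwise. I'll come in above the lid with the closing line pre-turned clockwise.

Call:
apply_moves([
  [0,0,0.9,0],
  [0.8,0.4,1,-0.5],
  [1.6,0.7,1,-1],
  [2.6,1,0.7,-1.5],
  [2.6,1,0.3,-1.5],
  [2.6,1,0.3,-1.5],
  [2.6,1,0.3,-1.5],
])

```text
time: 3.72
tool_pos: [0.5184, -0.0081, 0.143]
eef_rot: [-3.139, 0.0, -1.779]
wrist_force: [1.0, -0.8, -0.3]
opening: 0.0852
gripper_force: 0.0
```

```bash
cat >> h.py <<'E'
def lid(show=None):
    """lid face plane, centre and pointer angle from the wrist camera"""
    o=arm.get_obs();m,p,d=shot("wrist")
    if show:cv2.imwrite(show,p[:,:,::-1])
    b=max([b for b in blobs(red(p),100)],key=lambda b:b[0]);P,px=cloud(m,d,b[2])
    h=(P-C0)@A;rr=np.linalg.norm((P-C0)-h[:,None]*A,axis=1)
    k=(rr<.023)&(abs(h)<.03);Q=P[k];k2=abs(h[k]-np.median(h[k]))<.002;Q=Q[k2]
    c=Q.mean(0);n=np.linalg.svd(Q-c)[2][2];n*=np.sign(n[2]);hc=(c-C0)@A-.010
    # rim silhouette centre of face points
    F=P[abs((P-c)@n)<.0015];uv=np.float32(np.c_[(F-C0)@E1,(F-C0)@E2]);cc,r=cv2.minEnclosingCircle(uv)
    # pointer: bright, unsaturated pixels on the face
    ys,xs=np.nonzero((p.min(2)>110)&(d>0));W,_=cloud(m,d,np.c_[xs,ys]);w=W-C0
    hw=w@A;u,v=w@E1,w@E2;k=(abs(hw-.010-hc)<.003)&(np.hypot(u,v)<.026)&(np.hypot(u,v)>.010)
    a=np.degrees(np.arctan2(np.median(v[k]),np.median(u[k])))%360 if k.sum() else None
    print("t",o["time"],"tcp",o["tool_pos"].round(4),"yaw",np.degrees(o["eef_rot"][2]).round(2),"open",round(o["opening"],4),"F",o["wrist_force"].round(1),"gf",round(float(o["gripper_force"]),1))
    print("lid h",hc.round(4),"n",n.round(3),"ctr E1,E2",np.round(cc,4),"r",round(r,4),"ptr",a,int(k.sum()))
E
python3 -c "
from h import *
lid('pics/w3.png')"
```

```text
t 3.725 tcp [ 0.5184 -0.0081  0.143 ] yaw -101.91 open 0.0852 F [ 1.  -0.8 -0.3] gf 0.0
lid h -0.0 n [ 0.031 -0.499  0.866] ctr E1,E2 [0.0006 0.0006] r 0.0268 ptr 179.6102641692098 88
```

View pics/w3.png

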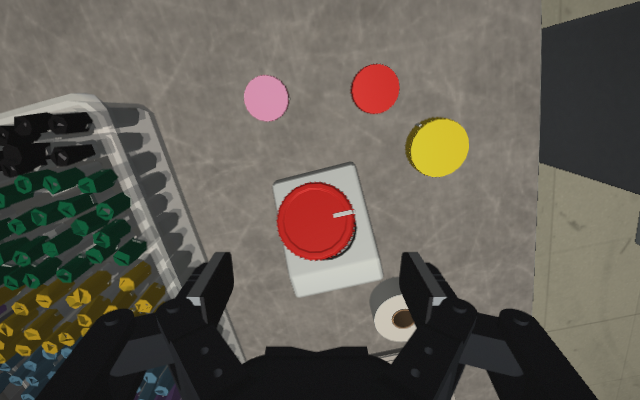

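The wrist view confirms the lid centre at about (316,222) with the jaw straddling it, and the face is at (0.0006,0.0006) m from my estimate. I'll go down and grip gently.

Call:
apply_moves([
  [0,0.02,-0.6,0],
  [0,0.03,-1.2,0],
  [0,0.03,-1.2,0],
], grip=-0.1, force=25)

```text
time: 4.15
tool_pos: [0.5185, -0.0067, 0.0709]
eef_rot: [-3.137, 0.001, -1.779]
wrist_force: [0.2, -0.3, 0.8]
opening: 0.0546
gripper_force: 26.4
```

Call:
apply_moves([
  [0,0,0,0],
  [0,0,0,0],
  [0,0,0,0],
], grip=0.2)

```text
time: 4.53
tool_pos: [0.5179, -0.0065, 0.0701]
eef_rot: [-3.14, 0.0, -1.779]
wrist_force: [1.5, 0.9, 3.0]
opening: 0.055
gripper_force: 26.8
```

```bash
python3 -c "
from h import *
lid('pics/w4.png')"
```

```text
t 4.525 tcp [ 0.5179 -0.0065  0.0701] yaw -101.92 open 0.055 F [1.5 0.9 3. ] gf 26.8
lid h 0.0003 n [ 0.026 -0.522  0.853] ctr E1,E2 [-0.0003  0.0001] r 0.0272 ptr 181.33049703164045 204
```

Call:
apply_moves([
  [0,0,0,0.6],
  [0,0,0,1.2],
  [0,0,0.01,1.8],
  [0,0,0.01,2.4],
  [0,-0.01,0.02,3],
  [0,-0.01,0.02,3],
])

```text
time: 5.32
tool_pos: [0.5204, -0.008, 0.0729]
eef_rot: [-3.135, -0.003, -1.36]
wrist_force: [3.7, -4.0, 9.3]
opening: 0.0547
gripper_force: 26.0
```

```bash
python3 -c "
from h import *
lid('pics/w5.png')"
```

```text
t 5.325 tcp [ 0.5204 -0.008   0.0729] yaw -77.93 open 0.0547 F [ 3.7 -4.   9.3] gf 26.0
lid h 0.0043 n [ 0.184 -0.487  0.854] ctr E1,E2 [0.0034 0.0005] r 0.0267 ptr 207.41639325352128 40
```

The lid followed the tool and cocked by about 9°. I'll open slightly so that it stays caged, and see whether it seats.

Call:
apply_moves([
  [0,0,0,0],
  [0,0,0,0],
  [0,0,0,0],
], grip=-0.5)

```text
time: 5.75
tool_pos: [0.5167, -0.0069, 0.0699]
eef_rot: [3.14, 0.0, -1.36]
wrist_force: [-0.3, -1.2, 1.0]
opening: 0.0645
gripper_force: 0.0
```

```bash
python3 -c "
from h import *
lid('pics/w6.png')"
```

```text
t 5.75 tcp [ 0.5167 -0.0069  0.0699] yaw -77.91 open 0.0645 F [-0.3 -1.2  1. ] gf 0.0
lid h 0.0028 n [-0.038 -0.577  0.816] ctr E1,E2 [-0.0002 -0.0013] r 0.027 ptr 207.95560085671676 195
```

View pics/w6.png

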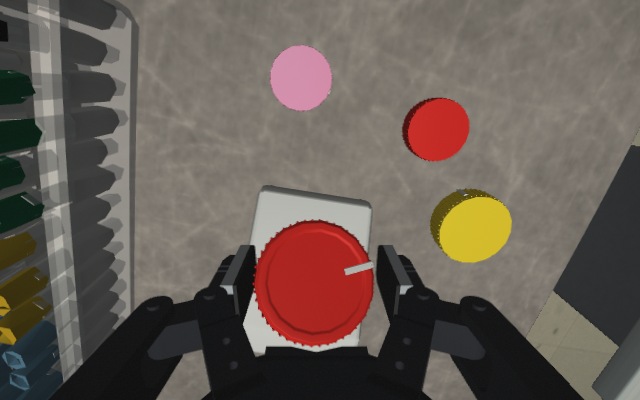

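It hasn't dropped: the lid is 2.8 mm up and tilted about 6°, with the pointer at 208°. I'll regrip with the closing line perpendicular to the lean so the pads hold it squarely, turn a little more, and ease it down the axis.

Call:
apply_moves([
  [0,0,0.04,-0.8],
  [0,0,0.04,-1.6],
  [0,0,0.04,-1.6],
])

```text
time: 6.18
tool_pos: [0.5171, -0.007, 0.0726]
eef_rot: [3.141, 0.0, -1.582]
wrist_force: [1.3, 0.1, -0.8]
opening: 0.0639
gripper_force: 0.0
```

Call:
apply_moves([
  [0,0,0,0],
  [0,0,0,0],
  [0,0.01,-0.02,0.2],
  [0,0.03,-0.05,0.4],
  [0,0.03,-0.05,0.6],
  [0,0.03,-0.05,0.6],
], grip=0.2, force=20)

```text
time: 6.92
tool_pos: [0.5181, -0.0064, 0.0711]
eef_rot: [-3.14, -0.003, -1.499]
wrist_force: [0.3, -3.9, 6.8]
opening: 0.0539
gripper_force: 26.8
```

```bash
python3 -c "
from h import *
lid('pics/w7.png')"
```

```text
t 6.925 tcp [ 0.5181 -0.0064  0.0711] yaw -85.87 open 0.0539 F [ 0.3 -3.9  6.8] gf 26.8
lid h 0.0014 n [ 0.032 -0.564  0.825] ctr E1,E2 [-0.0001 -0.0007] r 0.027 ptr 208.4894873360433 196
```

Call:
apply_moves([
  [0,0,0,0],
  [0,0,0,0],
  [0,0,0,0],
], grip=-0.5)

```text
time: 7.35
tool_pos: [0.517, -0.0051, 0.0695]
eef_rot: [3.141, 0.0, -1.499]
wrist_force: [-0.1, 0.1, -0.3]
opening: 0.064
gripper_force: 0.0
```

```bash
python3 -c "
from h import *
lid('pics/w8.png')"
```

```text
t 7.35 tcp [ 0.517  -0.0051  0.0695] yaw -85.89 open 0.064 F [-0.1  0.1 -0.3] gf 0.0
lid h -0.001 n [-0.006 -0.599  0.801] ctr E1,E2 [-0.0002 -0.0011] r 0.0268 ptr 211.15489889167128 177
```

The lid is partly in (h -1.0 mm, pointer 12° past the mark), but its uphill side still hangs about 7° high. I'll close the fingers above it and press gently on the uphill half.

Call:
apply_moves([
  [0,0,0.5,0],
  [0,0,1.1,0],
])

```text
time: 7.65
tool_pos: [0.5165, -0.0051, 0.1357]
eef_rot: [3.139, 0.0, -1.499]
wrist_force: [0.7, 0.3, 0.8]
opening: 0.0639
gripper_force: 0.0
```

Call:
apply_moves([
  [0.02,-0.05,0.1,0],
  [0.02,-0.05,0.1,0],
  [0.02,-0.05,0.1,0],
  [0.02,-0.05,0.1,0],
  [0.02,-0.05,0.1,0],
], grip=1)

```text
time: 8.28
tool_pos: [0.5182, -0.0082, 0.1412]
eef_rot: [3.14, 0.0, -1.499]
wrist_force: [-0.0, 0.3, -0.4]
opening: -0.0001
gripper_force: 0.0
```

Call:
apply_moves([
  [0,0,-0.15,0],
  [0,0,-0.3,0],
  [0,0.03,-0.35,0],
  [0,0.05,-0.4,0],
  [0,0.05,-0.4,0],
])

```text
time: 8.9
tool_pos: [0.5185, -0.0051, 0.1178]
eef_rot: [3.141, 0.0, -1.499]
wrist_force: [0.6, -0.5, -0.6]
opening: 0.0
gripper_force: 0.0
```

```bash
python3 -c "
from h import *
lid('pics/w9.png')"
```

```text
t 8.9 tcp [ 0.5185 -0.0051  0.1178] yaw -85.9 open 0.0 F [ 0.6 -0.5 -0.6] gf 0.0
lid h -0.0018 n [-0.007 -0.602  0.799] ctr E1,E2 [ 0.0001 -0.0006] r 0.0267 ptr 211.17587389662603 95
```

Not touching yet. I'll press further in small steps.

Call:
apply_moves([
  [0,0.01,-0.05,0],
  [0,0.02,-0.1,0],
  [0,0.03,-0.13,0],
  [0,0.03,-0.13,0],
])

```text
time: 9.45
tool_pos: [0.5188, -0.0033, 0.1108]
eef_rot: [-3.14, 0.0, -1.499]
wrist_force: [-0.9, -0.1, 5.2]
opening: -0.0002
gripper_force: 2.2
```

Call:
apply_moves([
  [0,0.01,-0.03,0],
  [0,0.02,-0.06,0],
  [0,0.02,-0.06,0],
])

```text
time: 9.82
tool_pos: [0.519, -0.0025, 0.1076]
eef_rot: [-3.14, -0.001, -1.5]
wrist_force: [-2.0, -1.9, 9.1]
opening: -0.0002
gripper_force: 4.2
```

```bash
python3 -c "
from h import *
lid('pics/w10.png')"
```

```text
t 9.825 tcp [ 0.519  -0.0025  0.1076] yaw -85.92 open -0.0002 F [-2.  -1.9  9.1] gf 4.2
lid h -0.004 n [ 0.031 -0.494  0.869] ctr E1,E2 [0.0004 0.0004] r 0.0267 ptr 207.92631555712217 117
```

The lid has dropped: its face is straight again (30° tilt), h is -4.0 mm (about 82.4 mm), and the pointer is 9° past the mark. Now I'll screw clockwise in short strokes centred on the square closing line.

Call:
apply_moves([
  [0,-0.04,0.6,0.7],
  [0,-0.04,0.6,1.4],
  [0,-0.04,0.6,1.4],
  [0,-0.04,0.6,1.4],
  [0,-0.04,0,1.4],
  [0,-0.04,-0.66,1.4],
  [0,-0.04,-0.66,1.4],
], grip=-0.5)

```text
time: 10.75
tool_pos: [0.5159, -0.0045, 0.0638]
eef_rot: [3.135, 0.002, -1.305]
wrist_force: [-0.0, -1.1, 0.5]
opening: 0.0641
gripper_force: 0.0
```

Call:
apply_moves([
  [0,0,0,0],
  [0,0,0,0],
  [0,0,0,-0.5],
  [0,0,0,-1],
  [0,0,-0.01,-1.5],
  [0,0.01,-0.01,-2],
  [0,0.01,-0.02,-2.5],
  [0,0.01,-0.02,-3],
  [0,0.01,-0.02,-3],
], grip=0.2, force=25)

```text
time: 11.88
tool_pos: [0.5181, -0.0039, 0.0674]
eef_rot: [3.141, 0.0, -1.723]
wrist_force: [-3.4, 0.0, 5.5]
opening: 0.0538
gripper_force: 27.3
```

```bash
python3 -c "
from h import *
lid('pics/w11.png')"
```

```text
t 11.875 tcp [ 0.5181 -0.0039  0.0674] yaw -98.7 open 0.0538 F [-3.4  0.   5.5] gf 27.3
lid h -0.0043 n [-0.04  -0.478  0.878] ctr E1,E2 [-0.0005  0.0024] r 0.0269 ptr 186.2845153002336 208
```

Call:
apply_moves([
  [0,0,0,0],
  [0,0,0,0],
], grip=-0.5)

```text
time: 12.18
tool_pos: [0.5191, -0.0041, 0.0665]
eef_rot: [-3.14, 0.0, -1.723]
wrist_force: [0.9, 0.2, -0.9]
opening: 0.0645
gripper_force: 0.0
```

```bash
python3 -c "
from h import *
lid('pics/w12.png')"
```

```text
t 12.175 tcp [ 0.5191 -0.0041  0.0665] yaw -98.73 open 0.0645 F [ 0.9  0.2 -0.9] gf 0.0
lid h -0.0047 n [ 0.034 -0.5    0.865] ctr E1,E2 [0.0006 0.0004] r 0.0269 ptr 191.0434511737258 210
```

It's threaded and straight (h -4.7 mm, pointer 191°). Next stroke.

Call:
apply_moves([
  [0,0,0,1],
  [0,0,0,2],
  [0,0,0,3.2],
  [0,0,0,3.2],
])

```text
time: 12.72
tool_pos: [0.5186, -0.0041, 0.0658]
eef_rot: [-3.142, -0.0, -1.278]
wrist_force: [1.0, 0.3, -0.3]
opening: 0.0641
gripper_force: 0.0
```

Call:
apply_moves([
  [0,0,0,0],
  [0,0,0,0],
  [0,0,0,-0.5],
  [0,0,-0.01,-1],
  [0,0.01,-0.02,-1.5],
  [0,0.01,-0.03,-2],
  [0,0.01,-0.03,-2.5],
  [0,0.02,-0.04,-3],
  [0,0.02,-0.04,-3.4],
  [0,0.02,-0.04,-3.4],
], grip=0.2, force=30)

```text
time: 13.98
tool_pos: [0.5176, -0.0022, 0.064]
eef_rot: [3.14, 0.001, -1.75]
wrist_force: [-1.7, 2.5, 10.1]
opening: 0.0537
gripper_force: 36.7
```

Call:
apply_moves([
  [0,0,0,0],
  [0,0,0,0],
], grip=-0.5)

```text
time: 14.22
tool_pos: [0.5182, -0.003, 0.0629]
eef_rot: [3.141, -0.001, -1.751]
wrist_force: [-0.1, 0.3, -0.1]
opening: 0.0639
gripper_force: 0.0
```

```bash
python3 -c "
from h import *
lid('pics/w13.png')"
```

```text
t 14.225 tcp [ 0.5182 -0.003   0.0629] yaw -100.35 open 0.0639 F [-0.1  0.3 -0.1] gf 0.0
lid h -0.0059 n [ 0.029 -0.503  0.864] ctr E1,E2 [-0.0004  0.0004] r 0.027 ptr 170.98461778933455 222
```

Call:
apply_moves([
  [0,0,0,1.2],
  [0,0,0,2.4],
  [0,0,0,3.6],
  [0,0,0,3.6],
])

```text
time: 14.78
tool_pos: [0.5184, -0.0029, 0.063]
eef_rot: [3.141, 0.0, -1.25]
wrist_force: [0.1, -0.2, 0.3]
opening: 0.064
gripper_force: 0.0
```

Call:
apply_moves([
  [0,0,0,0],
  [0,0,0,0],
  [0,0,0,-0.5],
  [0,0,-0.01,-1],
  [0,0.01,-0.01,-1.5],
  [0,0.01,-0.02,-2],
  [0,0.01,-0.02,-2.5],
  [0,0.01,-0.03,-3],
  [0,0.01,-0.03,-3.6],
  [0,0.01,-0.03,-3.6],
], grip=0.2, force=35)

```text
time: 16.02
tool_pos: [0.5174, -0.0012, 0.0619]
eef_rot: [3.139, 0.002, -1.751]
wrist_force: [-1.9, 4.5, 8.2]
opening: 0.0537
gripper_force: 43.9
```

Call:
apply_moves([
  [0,0,0,0],
  [0,0,0,0],
], grip=-0.5)

```text
time: 16.27
tool_pos: [0.5181, -0.0025, 0.0611]
eef_rot: [3.141, -0.001, -1.752]
wrist_force: [0.4, 0.2, 0.2]
opening: 0.0639
gripper_force: 0.0
```

```bash
python3 -c "
from h import *
lid('pics/w14.png')"
```

```text
t 16.275 tcp [ 0.5181 -0.0025  0.0611] yaw -100.36 open 0.0639 F [0.4 0.2 0.2] gf 0.0
lid h -0.0071 n [ 0.029 -0.502  0.864] ctr E1,E2 [-0.      0.0005] r 0.0269 ptr 150.86334182396126 224
```

Call:
apply_moves([
  [0,0,0,1.2],
  [0,0,0,2.4],
  [0,0,0,3.6],
  [0,0,0,3.6],
])

```text
time: 16.82
tool_pos: [0.5184, -0.0024, 0.0612]
eef_rot: [3.141, -0.0, -1.25]
wrist_force: [-0.3, -0.3, -0.5]
opening: 0.064
gripper_force: 0.0
```

Call:
apply_moves([
  [0,0,0,0],
  [0,0,0,0],
  [0,0,0,-0.5],
  [0,0,0,-1],
  [0,0,-0.01,-1.5],
  [0,0,-0.01,-2],
  [0,0.01,-0.01,-2.5],
  [0,0.01,-0.01,-3],
  [0,0.01,-0.01,-3.6],
  [0,0.01,-0.01,-3.6],
], grip=0.2, force=45)

```text
time: 18.08
tool_pos: [0.5175, 0.0003, 0.0608]
eef_rot: [3.139, 0.004, -1.75]
wrist_force: [0.3, 8.3, 4.7]
opening: 0.0531
gripper_force: 58.4
```

Call:
apply_moves([
  [0,0,0,0],
  [0,0,0,0],
], grip=-0.5)

```text
time: 18.32
tool_pos: [0.5181, -0.0019, 0.0605]
eef_rot: [3.141, -0.001, -1.752]
wrist_force: [-0.4, -0.6, -0.2]
opening: 0.064
gripper_force: 0.0
```

```bash
python3 -c "
from h import *
lid('pics/w15.png')"
```

```text
t 18.325 tcp [ 0.5181 -0.0019  0.0605] yaw -100.36 open 0.064 F [-0.4 -0.6 -0.2] gf 0.0
lid h -0.0074 n [ 0.023 -0.496  0.868] ctr E1,E2 [-0.0004  0.0016] r 0.027 ptr 130.61523139804873 203
```

It's nearly tight (pointer turned 78°, h -7.4 mm). I'll add one modest stroke to confirm the stop.

Call:
apply_moves([
  [0,0,0,1.2],
  [0,0,0,2.4],
  [0,0,0,3],
  [0,0,0,3],
])

```text
time: 18.88
tool_pos: [0.5184, -0.0019, 0.0607]
eef_rot: [3.141, -0.0, -1.334]
wrist_force: [0.3, -0.7, -0.8]
opening: 0.0638
gripper_force: 0.0
```

Call:
apply_moves([
  [0,0,0,0],
  [0,0,0,0],
  [0,0,0,-0.5],
  [0,0,0,-1],
  [0,0,0,-1.5],
  [0,0,0,-2],
  [0,0,0,-2.4],
  [0,0,0,-2.4],
], grip=0.2, force=35)

```text
time: 19.88
tool_pos: [0.5185, -0.001, 0.0609]
eef_rot: [3.141, 0.001, -1.666]
wrist_force: [2.8, 2.5, 1.7]
opening: 0.0539
gripper_force: 40.5
```

Call:
apply_moves([
  [0,0,0,0],
  [0,0,0,0],
], grip=-0.5)

```text
time: 20.12
tool_pos: [0.5183, -0.0019, 0.0607]
eef_rot: [3.141, -0.0, -1.667]
wrist_force: [0.3, 0.4, -1.0]
opening: 0.0642
gripper_force: 0.0
```

```bash
python3 -c "
from h import *
lid('pics/w16.png')"
```

```text
t 20.125 tcp [ 0.5183 -0.0019  0.0607] yaw -95.54 open 0.0642 F [ 0.3  0.4 -1. ] gf 0.0
lid h -0.0075 n [ 0.025 -0.494  0.869] ctr E1,E2 [0.0005 0.0016] r 0.0269 ptr 118.45255663469517 206
```

It turned another 12°, so I need to check whether it isn't tight yet or the jar itself turned. I'll retreat to the side view for the mark.

Call:
apply_moves([
  [0,0,1,0],
  [-0.8,-0.2,1.7,0.4],
  [-1.7,-0.6,1.7,0.7],
  [-2.6,-1.1,1.2,0.7],
  [-2.6,-1.1,1.2,0.7],
  [-2.6,-1.1,1.2,0.7],
])

```text
time: 20.92
tool_pos: [0.3626, -0.068, 0.1332]
eef_rot: [-3.141, -0.0, -1.571]
wrist_force: [0.2, -0.6, -0.2]
opening: 0.0641
gripper_force: 0.0
```

Run:
```python
from h import *
lid()
m,p,d=shot("wrist");np.savez("w3.npz",p=p,d=d,**m)
x,y=(int(v) for v in proj(m,C0)[0]);y0,x0=max(y-65,0),max(0,x-70)
crop=p[y0:y+65,x0:x+90];print(y0,x0);cv2.imwrite("pics/c3.png",cv2.resize(crop[:,:,::-1],None,fx=4.5,fy=4.5,interpolation=cv2.INTER_CUBIC))
```

```text
t 20.925 tcp [ 0.3626 -0.068   0.1332] yaw -89.99 open 0.0641 F [ 0.2 -0.6 -0.2] gf 0.0
lid h -0.0074 n [ 0.025 -0.493  0.87 ] ctr E1,E2 [0.0001 0.0018] r 0.0269 ptr 117.65744568846735 40
231 43
```

View pics/c3.png

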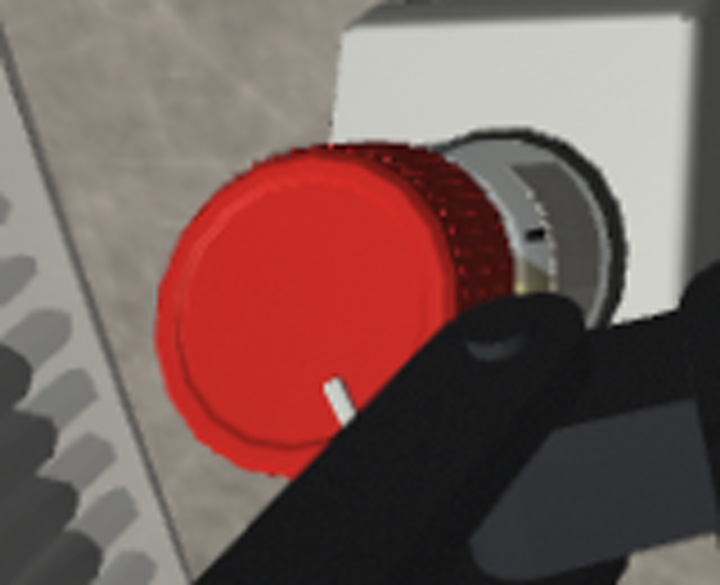

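The mark is at crop (535,234), and the pointer now points down at about (340,400).

Run:
```python
from h import *
z=np.load("w3.npz");m={k:z[k] for k in("vfov","cx","cy","k1","position","rotation")}
print("mark",cyl(m,(43+535/4.5-.4,231+234/4.5-.4),.026))
for n in("w2.npz","w3.npz"):
    z=np.load(n);g=z["p"].max(2).astype(int);m={k:z[k] for k in("vfov","cx","cy","k1","position","rotation")}
    c=(153,290) if n=="w2.npz" else (161,282)
    w=g[c[1]-5:c[1]+6,c[0]-5:c[0]+6];ys,xs=np.nonzero(w<70);print(n,len(xs),cyl(m,(xs.mean()+c[0]-5,ys.mean()+c[1]-5),.026))
```

```text
mark (np.float64(198.73207874560083), np.float64(-0.02318766424185527))
w2.npz 15 (np.float64(199.95116353894463), np.float64(-0.024636089988761586))
w3.npz 10 (np.float64(198.43339812344192), np.float64(-0.022839392899778172))
```

The jar hasn't turned, and the lid sits at about 78.9 mm, so it's on the rim. One more stroke will show whether it still turns.

Call:
apply_moves([
  [0.9,0.5,0.5,0.7],
  [1.8,0.9,0.5,1.4],
  [2.6,1.1,0,1.6],
  [2.6,1.1,-0.6,1.6],
  [2.6,1.1,-1.2,1.6],
  [2.6,1.1,-1.2,1.6],
])

```text
time: 21.78
tool_pos: [0.5176, -0.0008, 0.0583]
eef_rot: [3.136, 0.001, -1.345]
wrist_force: [-0.4, -0.2, 0.7]
opening: 0.0642
gripper_force: 0.0
```

Call:
apply_moves([
  [0,0,0,0],
  [0,0,0,0],
  [0,0,0,-0.5],
  [0,0,0,-1],
  [0,0,0,-1.5],
  [0,0,0,-2],
  [0,0,0,-2.5],
  [0,0,0,-2.5],
], grip=0.2, force=40)

```text
time: 22.78
tool_pos: [0.5181, -0.0006, 0.0616]
eef_rot: [3.141, 0.002, -1.693]
wrist_force: [-2.5, 5.4, -2.4]
opening: 0.0537
gripper_force: 55.9
```

```bash
python3 -c "
from h import *
lid('pics/w17.png');print(arm.get_obs()['ft_torque'])"
```

```text
t 22.775 tcp [ 0.5181 -0.0006  0.0616] yaw -97.01 open 0.0537 F [-2.5  5.4 -2.4] gf 55.9
lid h -0.0075 n [ 0.017 -0.495  0.869] ctr E1,E2 [-0.      0.0014] r 0.0269 ptr 112.83053847746768 208
[1.23321721 1.44380609 0.39313804]
```

Call:
apply_moves([
  [0,0,0,0],
  [0,0,0,0],
], grip=-0.5)

```text
time: 23.08
tool_pos: [0.5199, -0.0021, 0.0623]
eef_rot: [-3.138, -0.0, -1.695]
wrist_force: [-0.4, -0.5, 0.3]
opening: 0.0641
gripper_force: 0.0
```

```bash
python3 -c "
from h import *
lid('pics/w18.png')"
```

```text
t 23.075 tcp [ 0.5199 -0.0021  0.0623] yaw -97.12 open 0.0641 F [-0.4 -0.5  0.3] gf 0.0
lid h -0.0075 n [ 0.026 -0.496  0.868] ctr E1,E2 [0.0002 0.0015] r 0.027 ptr 112.29767191999943 210
```

It turned only 5° of a 20° stroke, so it's tightening. One last stroke slightly firmer, then I'll let go.

Call:
apply_moves([
  [0,0,0,1.2],
  [0,0,0,2.4],
  [0,0,0,2.6],
  [0,0,0,2.6],
])

```text
time: 23.62
tool_pos: [0.5188, -0.0018, 0.0612]
eef_rot: [-3.141, -0.0, -1.334]
wrist_force: [0.2, -0.7, 0.4]
opening: 0.064
gripper_force: 0.0
```

Call:
apply_moves([
  [0,0,0,0],
  [0,0,0,0],
  [0,0,0,-0.5],
  [0,0,0,-1],
  [0,0,0,-1.5],
  [0,0,0,-2],
  [0,0,0,-2.6],
  [0,0,0,-2.6],
], grip=0.2, force=50)

```text
time: 24.62
tool_pos: [0.5183, 0.0001, 0.0609]
eef_rot: [3.141, 0.004, -1.694]
wrist_force: [0.4, 5.5, 0.7]
opening: 0.0537
gripper_force: 64.5
```

Call:
apply_moves([
  [0,0,0,0],
  [0,0,0,0],
], grip=-0.5)

```text
time: 24.88
tool_pos: [0.5186, -0.0018, 0.0609]
eef_rot: [-3.141, -0.0, -1.696]
wrist_force: [-0.4, -0.1, 0.8]
opening: 0.0642
gripper_force: 0.0
```

```bash
python3 -c "
from h import *
lid('pics/w19.png')"
```

```text
t 24.875 tcp [ 0.5186 -0.0018  0.0609] yaw -97.16 open 0.0642 F [-0.4 -0.1  0.8] gf 0.0
lid h -0.0075 n [ 0.025 -0.495  0.868] ctr E1,E2 [0.0004 0.0012] r 0.027 ptr 106.69716230995772 221
```

It moved another 5.6°. I'll check the mark again to see whether the jar is turning now.

Call:
apply_moves([
  [0,0,1,0],
  [-0.8,-0.2,1.7,0.4],
  [-1.7,-0.6,1.7,0.9],
  [-2.6,-1.1,1.2,0.9],
  [-2.6,-1.1,1.2,0.9],
  [-2.6,-1.1,1.2,0.9],
])

```text
time: 25.68
tool_pos: [0.3627, -0.068, 0.1333]
eef_rot: [-3.14, -0.0, -1.571]
wrist_force: [-0.3, -0.1, -0.5]
opening: 0.064
gripper_force: 0.0
```

Run:
```python
from h import *
lid()
m,p,d=shot("wrist");np.savez("w4.npz",p=p,d=d,**m)
g=p.max(2).astype(int);A0=C0-.0232*A
for th in range(180,206,1):
    X=A0+.026*(np.cos(np.radians(th))*E1+np.sin(np.radians(th))*E2)
    x,y=proj(m,X)[0]; print(th,(round(x),round(y)),g[round(y),round(x)],end="; ")
```

```text
t 25.675 tcp [ 0.3627 -0.068   0.1333] yaw -90.0 open 0.064 F [-0.3 -0.1 -0.5] gf 0.0
lid h -0.0075 n [ 0.024 -0.494  0.869] ctr E1,E2 [-0.0005  0.0012] r 0.027 ptr 106.04333454875146 57
180 (162, 293) 84; 181 (162, 292) 83; 182 (162, 292) 83; 183 (162, 291) 85; 184 (162, 291) 85; 185 (162, 290) 109; 186 (162, 290) 109; 187 (162, 289) 123; 188 (162, 288) 124; 189 (162, 288) 124; 190 (162, 287) 121; 191 (162, 287) 121; 192 (162, 286) 120; 193 (162, 286) 120; 194 (162, 285) 73; 195 (162, 285) 73; 196 (162, 284) 27; 197 (162, 284) 27; 198 (162, 283) 16; 199 (162, 282) 100; 200 (162, 282) 100; 201 (161, 281) 119; 202 (161, 281) 119; 203 (161, 280) 119; 204 (161, 280) 119; 205 (161, 279) 119;
```

Run:
```python
from h import *
for n in("w3.npz","w4.npz"):
    z=np.load(n);g=z["p"].max(2).astype(int);m={k:z[k] for k in("vfov","cx","cy","k1","position","rotation")}
    w=np.clip(110-g[278:289,157:167],0,None)*(g[278:289,157:167]<75);ys,xs=np.indices(w.shape)
    c=((w*xs).sum()/w.sum()+157,(w*ys).sum()/w.sum()+278);print(n,np.round(c,2),np.round(proj(m,C0),2),cyl(m,c,.026))
z=np.load("w4.npz");print(z["p"].max(2)[278:290,155:170])
```

```text
w3.npz [162.79 281.9 ] [[113.01 296.24]] (np.float64(199.58048172327415), np.float64(-0.025382729916283507))
w4.npz [162.92 282.61] [[113.23 296.23]] (np.float64(198.2987170699197), np.float64(-0.025055595636313256))
[[131 142 122 120 120 119 118 118 121  91  70  71  72  73  72]
 [119 159 134 119 120 120 119 119 157 117  70  71  72  73  73]
 [101 141 150 124 120 119 119 118 118 139 101  71  71  72  74]
 [ 92 144 158 131 121 120 119 118 117 121  91  72  71  72  72]
 [ 63 121 162 139 120 116 115 100  75 125 103  73  73  72  73]
 [ 64  89 133 146 104  55  24  16  17  54 101  86  73  73  72]
 [ 68  75 115 149 111  63  30  27  31  48 128 104  71  71  72]
 [ 63  63  91 128 123  80  65  73  83 108 122  91  71  72  72]
 [ 63  63  92 135 143 127 124 120 118 118 127  97  70  70  73]
 [ 61  61  89 137 147 129 126 121 118 118 132 101  72  71  72]
 [ 74  57  82 124 138 129 127 124 119 118 151 118  73  72  72]
 [ 95  63  81 117 123 109 117 123 121 119 134 108  75  73  73]]
```

The mark moved by no more than about 1°, so the jar is holding. The lid is straight, on the rim at about 78.9 mm, and slips in the pads under a firm grip, so it's tight. The gripper is clear, so I'm handing in.

```bash
python3 -c "
from h import *
print(arm.close_job())"
```

```text
the job is handed in; nothing more can be done
None
```

I handed the job in at about 26 s with the jar closed: the lid was turned back about 28° counter-clockwise, dropped into the thread after a light press on its high side, then screwed about 100° clockwise down to the rim (about 78.9 mm, straight) and released. It still crept about 5° per firm stroke at the end, so "turns no further" isn't fully proven.

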